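# Clear the tub and pack the colour bottles

### The arm

A 6-joint arm with a two-finger parallel gripper is mounted at the origin on the work surface. World frame = base frame: x ahead of the robot, y to its left, z up, the work surface at z = 0. Lengths are in m, angles in degrees, forces in N, time in s.
With the tool pointing down it reaches from about 0.325 to 0.85 m from the base axis. Payload 15.5 kg.
Tool frame: the origin (TCP) lies at the very end of the fingers, on their centre line; the grasp point (between the pads) lies arm.grip_depth behind it (arm.grip_depth is the distance from the TCP to the grasp point, in m); z points along the fingers, y is the direction in which the jaws open and shut (so a half turn about z gives the same grasp; the last joint's range is limited). The gripper opens to 91 mm and grips with 3 to 60 N. Pads are 32 mm wide; open, the fingers measure 118 mm over their backs; the gripper's body (76 mm by 178 mm) begins 60 mm behind the grasp point.
Start: joints at [60.819, 28.281, 77.091, -0, 74.628, -5.472], TCP at [0.251, 0.572, 0.214] pointing down, gripper open.
Joint ranges: [-166.48, 166.48], [-47.26, 123.95], [12.59, 153.08], [-70.14, 250.14], [6.76, 159.57], [-176.63, 176.63]. Speed limits (degrees/s): [108.29, 108.29, 147.25, 172.46, 172.46, 172.46].

### API

Orientations are given as a 3x3 rotation matrix whose columns are the frame's x, y, z axes.
In Python, from rig import arm gives the robot as it stands. Calls block until the motion is done:
- arm.move_to(position, orientation): joint-space move of the TCP to a pose.
- arm.move_l(position, orientation=None, feed=0.15): straight line of the TCP; orientation=None keeps the orientation; feed is the mean speed in m/s.
- arm.move_joints(angles): joint-space move.
- arm.grip(opening): finger opening in m; the grip force is fixed at half the most; returns when the fingers have stopped.
- arm.sleep(seconds).
- arm.solve_ik(position, orientation): joint angles nearest the present ones, or None.
- arm.snapshot(name): name is "scene" or "top" or "wrist"; returns the picture (420x560x3 uint8, red, green, blue); there is no depth.
- arm.get_calibration(name): a dict with "intrinsics" (3x3 intrinsics, pixels), "cam_to_world" (4x4, takes a point from camera to world coordinates). Camera axes: x right, y down, z forward; pixel columns grow to the right and rows downward; lengths in m; the calibration is good to about 2 mm. A picture is of the moment at which its call begins: read the wrist's pose just before it. get_calibration takes no time and is no camera call; for the wrist camera it gives the pose at the moment of the call.
A pose or a line that the arm cannot do raises arm.Unreachable and nothing moves.
- arm.sign_off(): hands the job in, once; it reports no verdict.
Readings, each from a call of its own:
- arm.current_t(): time.
- arm.current_joint_positions(): joint angles.
- arm.current_dq(): joint speeds.
- arm.current_tau(): joint torques, N m.
- arm.current_ee_pos(): TCP position.
- arm.current_tool_rot(): TCP orientation.
- arm.current_force(): force on the tool from outside, world axes, zero at the start.
- arm.current_torque(): the same for the moment, N m.
- arm.current_width(): finger opening in m.
Only numpy, scipy, OpenCV 4.12 (cv2) and the standard library are available. Lean on these libraries where they do the work, as an engineer would, in place of code of your own. Each camera call takes 0.05 s, during which the arm holds its last target.

### The job

First take the wooden stamps out of the round tub and drop each one, handle up, fully down into its own pocket of the stamp block. Then pack all the white colour bottles upright on the floor of the tub as a close round cluster, one bottle in the middle and the others around it. Leave the tiles, discs, rubber block and roller where they are.

Things in the scene. Friction and masses are not known exactly. Their poses are not given: they have to be found in the camera images.
- tub: round terracotta tub, fixed, 158 mm across, 45 mm high, wall 5 mm (148 mm across inside), floor 6 mm thick. Origin: centre of its underside on the table. It has room for seven bottles: one in the middle, six around it at about 49 mm from the middle.
- tub_floor (a point): centre of the tub's inner floor, 6 mm above the table
- block: wooden stamp block, fixed, 202 x 74 x 34 mm, long side along its x, with three square pockets in a row in its top. Origin: centre of the underside, z up.
- block_hole0 (a point): centre of the mouth (34 mm above the table) of the block's pocket at x = -62 mm: a square 52 x 52 mm, sides along the block's x and y, 22 mm deep; its floor is 12 mm above the table
- block_hole1 (a point): centre of the mouth (34 mm above the table) of the block's pocket at x = 0 mm: a square 52 x 52 mm, sides along the block's x and y, 22 mm deep; its floor is 12 mm above the table
- block_hole2 (a point): centre of the mouth (34 mm above the table) of the block's pocket at x = 62 mm: a square 52 x 52 mm, sides along the block's x and y, 22 mm deep; its floor is 12 mm above the table
- bottle0: white squeeze bottle, at first upright on the table, 106 mm tall: round body 44 mm across up to 64 mm, then a round grey cap 24 mm across from 64 to 106 mm (its foot, up to 69 mm, is a small sloping shoulder); 0.12 kg or so, most of it in the lowest 40 mm. Origin: centre of the underside, z along the bottle to the cap. 5 to 7 of the seven bottles are present (None if absent).
- bottle1: white squeeze bottle, at first upright on the table, 106 mm tall: round body 44 mm across up to 64 mm, then a round grey cap 24 mm across from 64 to 106 mm (its foot, up to 69 mm, is a small sloping shoulder); 0.12 kg or so, most of it in the lowest 40 mm. Origin: centre of the underside, z along the bottle to the cap. 5 to 7 of the seven bottles are present (None if absent).
- bottle2: white squeeze bottle, at first upright on the table, 106 mm tall: round body 44 mm across up to 64 mm, then a round grey cap 24 mm across from 64 to 106 mm (its foot, up to 69 mm, is a small sloping shoulder); 0.12 kg or so, most of it in the lowest 40 mm. Origin: centre of the underside, z along the bottle to the cap. 5 to 7 of the seven bottles are present (None if absent).
- bottle3: white squeeze bottle, at first upright on the table, 106 mm tall: round body 44 mm across up to 64 mm, then a round grey cap 24 mm across from 64 to 106 mm (its foot, up to 69 mm, is a small sloping shoulder); 0.12 kg or so, most of it in the lowest 40 mm. Origin: centre of the underside, z along the bottle to the cap. 5 to 7 of the seven bottles are present (None if absent).
- bottle4: white squeeze bottle, at first upright on the table, 106 mm tall: round body 44 mm across up to 64 mm, then a round grey cap 24 mm across from 64 to 106 mm (its foot, up to 69 mm, is a small sloping shoulder); 0.12 kg or so, most of it in the lowest 40 mm. Origin: centre of the underside, z along the bottle to the cap. 5 to 7 of the seven bottles are present (None if absent).
- bottle5: white squeeze bottle, at first upright on the table, 106 mm tall: round body 44 mm across up to 64 mm, then a round grey cap 24 mm across from 64 to 106 mm (its foot, up to 69 mm, is a small sloping shoulder); 0.12 kg or so, most of it in the lowest 40 mm. Origin: centre of the underside, z along the bottle to the cap. 5 to 7 of the seven bottles are present (None if absent).
- bottle6: white squeeze bottle, at first upright on the table, 106 mm tall: round body 44 mm across up to 64 mm, then a round grey cap 24 mm across from 64 to 106 mm (its foot, up to 69 mm, is a small sloping shoulder); 0.12 kg or so, most of it in the lowest 40 mm. Origin: centre of the underside, z along the bottle to the cap. 5 to 7 of the seven bottles are present (None if absent).
- stamp0: wooden tile stamp: square head 44 x 44 mm, 30 mm high, under a round upright handle 24 mm across that ends 100 mm above the underside; about 0.09 kg. Origin: centre of the underside of the head, z up the handle, x and y square to the head's sides. It starts standing in the tub.
- stamp1: wooden tile stamp: square head 44 x 44 mm, 30 mm high, under a round upright handle 24 mm across that ends 100 mm above the underside; about 0.09 kg. Origin: centre of the underside of the head, z up the handle, x and y square to the head's sides. It starts standing in the tub.
- stamp2: wooden tile stamp: square head 44 x 44 mm, 30 mm high, under a round upright handle 24 mm across that ends 100 mm above the underside; about 0.09 kg. Origin: centre of the underside of the head, z up the handle, x and y square to the head's sides. It starts standing in the tub.
- tile_stack: stack of large grey tiles, 120 x 160 x 32 mm. Bystander, not to be moved. Origin: centre of its underside.
- small_tiles: stack of small grey tiles, 80 x 80 x 40 mm. Bystander, not to be moved. Origin: centre of its underside.
- single_tile: two small white tiles, 60 x 60 x 12 mm, flat on the table among the bottles. Bystander, not to be moved. Origin: centre of its underside.
- texture_block: black ribbed rubber block, 55 x 120 x 50 mm. Bystander, not to be moved. Origin: centre of its underside.
- bats: stack of white plaster discs, 150 mm across, 27 mm high. Bystander, not to be moved. Origin: centre of its underside.
- roller: wooden roller, 44 mm thick, 260 mm long over its handles. Bystander, not to be moved. Origin: centre of its underside.
Things that resemble listed ones, but are neither listed nor needed, are in the scene too. What is shaped like the bottle4 but turquoise is not meant.

How it is judged (in metres and radians):
On the way, in this order (a step that is already met when the one before it is completed fails the run):
1. every stamp is down in a pocket of the block, handle up ((horizontal distance between stamp0 and block_hole0 below 0.01 m or horizontal distance between stamp0 and block_hole1 below 0.01 m or horizontal distance between stamp0 and block_hole2 below 0.01 m) and z of each of stamp0, stamp1, stamp2 in the frame of block below 0.017 m and angle between each of stamp0, stamp1, stamp2's own z axis and vertical below 0.12 rad and (horizontal distance between stamp1 and block_hole0 below 0.01 m or horizontal distance between stamp1 and block_hole1 below 0.01 m or horizontal distance between stamp1 and block_hole2 below 0.01 m) and (horizontal distance between stamp2 and block_hole0 below 0.01 m or horizontal distance between stamp2 and block_hole1 below 0.01 m or horizontal distance between stamp2 and block_hole2 below 0.01 m)), for 0.2 s.
2. every bottle stands upright on the tub's floor, one of them in the middle (horizontal distance between each of bottle0, bottle1, bottle2, bottle3, bottle4, bottle5, bottle6 and tub_floor below 0.06 m and z of bottle0 in the frame of tub_floor between -0.004 and 0.006 m and angle between each of bottle0, bottle1, bottle2, bottle3, bottle4, bottle5, bottle6's own z axis and vertical below 0.12 rad and z of bottle1 in the frame of tub_floor between -0.004 and 0.006 m and z of bottle2 in the frame of tub_floor between -0.004 and 0.006 m and z of bottle3 in the frame of tub_floor between -0.004 and 0.006 m and z of bottle4 in the frame of tub_floor between -0.004 and 0.006 m and z of bottle5 in the frame of tub_floor between -0.004 and 0.006 m and z of bottle6 in the frame of tub_floor between -0.004 and 0.006 m and horizontal distance between any of bottle0, bottle1, bottle2, bottle3, bottle4, bottle5, bottle6 and tub_floor below 0.013 m), for 0.2 s.
At the end, for the whole second after the job is handed in: Stamps: within 10 mm of a pocket's centre, underside at most 17 mm above the table (pocket floor 12 mm). Bottles: on the tub's floor within 6 mm, within 60 mm of its centre, one of them within 13 mm of it. All within 0.12 rad of upright and at rest (all of step 1 and all of step 2 and linear speed of each of bottle0, bottle1, bottle2, bottle3, bottle4, bottle5, bottle6, stamp0, stamp1, stamp2 below 0.02 m/s); the robot touches nothing.
It fails at once if a bystander is moved more than 30 mm (distance of any of tile_stack, small_tiles, single_tile, texture_block, bats, roller from where it was at the start of the episode above 0.03 m).
Of bottle0, bottle1, bottle2, bottle3, bottle4, bottle5, bottle6 only 5 to 7 are there at a start; the rules pass over those that are not, and their reading is None.
At some moment in a run one of bottle0, bottle1, bottle2, bottle3, bottle4, bottle5, bottle6 may be knocked a few centimetres aside while the robot is not near it.
Once in a run the grip may slacken for a moment while it holds something.
It also fails if it takes over 208 s, if anything falls off the work surface, if the arm or the gripper's body presses on something with over 40 N, if the wrist force passes 120 N, or if a joint passes its speed limit or range.

## Working session

There is one attempt and no reset: what is moved stays moved. The work goes in short steps, each a Python script; the robot and the scene stay as the last script left them, time stands still between calls to the robot, and variables do not carry over. Pictures are saved under pics/ and viewed, and the job is handed in when it is done.

```bash
ls; mkdir -p pics
python3 - <<'E'
from rig import arm
import cv2,numpy as np
np.set_printoptions(precision=4,suppress=True)
for n in ["scene","top","wrist"]:
    c=arm.get_calibration(n);print(n,c["intrinsics"],c["cam_to_world"])
    cv2.imwrite(f"pics/{n}0.png",arm.snapshot(n)[:,:,::-1])
print(arm.grip_depth,arm.current_t(),arm.current_tool_rot(),arm.current_width())
E
```

```text
pics
scene [[477.6608   0.     279.2451]
 [  0.     477.6608 209.885 ]
 [  0.       0.       1.    ]] [[-0.8193  0.4056 -0.4052  1.0738]
 [ 0.5729  0.605  -0.5529  0.6954]
 [ 0.0209 -0.6851 -0.7281  0.9356]
 [ 0.      0.      0.      1.    ]]
top [[420.2038   0.     280.1527]
 [  0.     420.2038 212.6194]
 [  0.       0.       1.    ]] [[-0.1434 -0.9665  0.213   0.3801]
 [-0.9897  0.1406 -0.0281  0.0486]
 [-0.0027 -0.2149 -0.9766  1.0428]
 [ 0.      0.      0.      1.    ]]
wrist [[290.7462   0.     280.0344]
 [  0.     290.7462 208.0099]
 [  0.       0.       1.    ]] [[ 0.4022  0.8851  0.234   0.1855]
 [ 0.9156 -0.3889 -0.1028  0.5998]
 [ 0.      0.2556 -0.9668  0.3846]
 [ 0.      0.      0.      1.    ]]
0.0188 0.15 [[-0.9156  0.402  -0.0004]
 [ 0.402   0.9156 -0.0008]
 [ 0.0001 -0.0009 -1.    ]] 0.09121549709068039
```

View pics/top0.png

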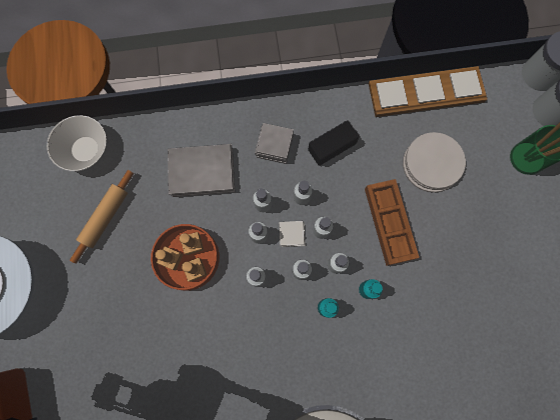

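View pics/scene0.png

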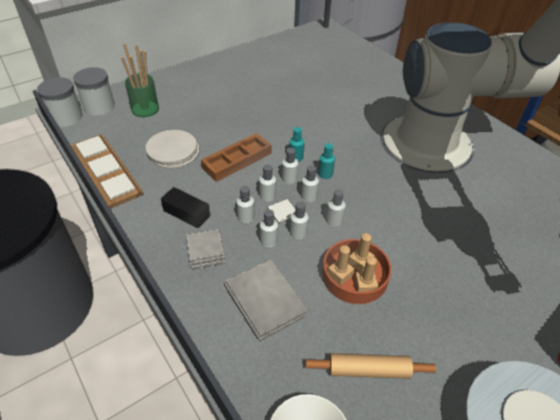

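View pics/wrist0.png

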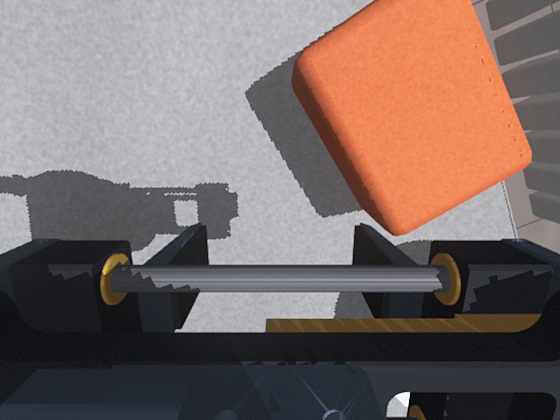

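Top view: there are seven white bottles at about (262,199), (303,191), (258,232), (324,226), (255,276), (303,270) and (340,263). Lookalikes are the turquoise bottles at (328,308) and (372,289), the filled wooden tray at (428,90) versus the empty block at (391,222), and the grey bowl at (77,145) versus the terracotta tub at (185,257). I'll check these in a close crop.

Run:
```python
import cv2
im=cv2.imread("pics/top0.png")
cv2.imwrite("pics/c1.png",cv2.resize(im[170:330,140:300],None,fx=3.7,fy=3.7,interpolation=cv2.INTER_CUBIC))
cv2.imwrite("pics/c2.png",cv2.resize(im[170:320,235:430],None,fx=4,fy=4,interpolation=cv2.INTER_CUBIC))
```

```text
(no output)
```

View pics/c1.png

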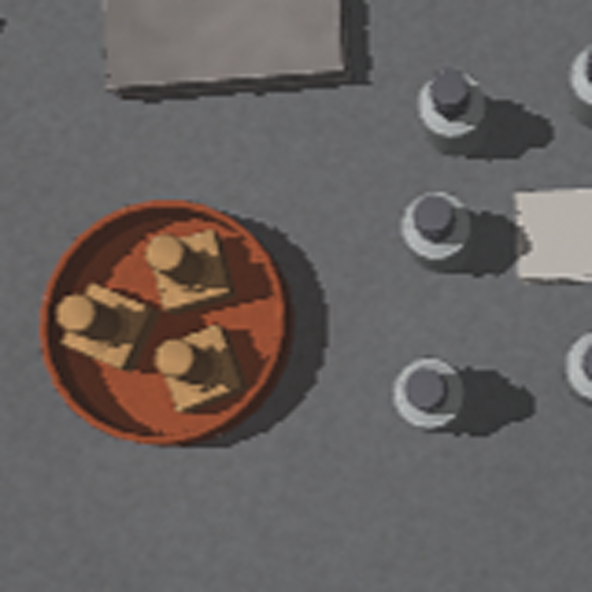

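View pics/c2.png

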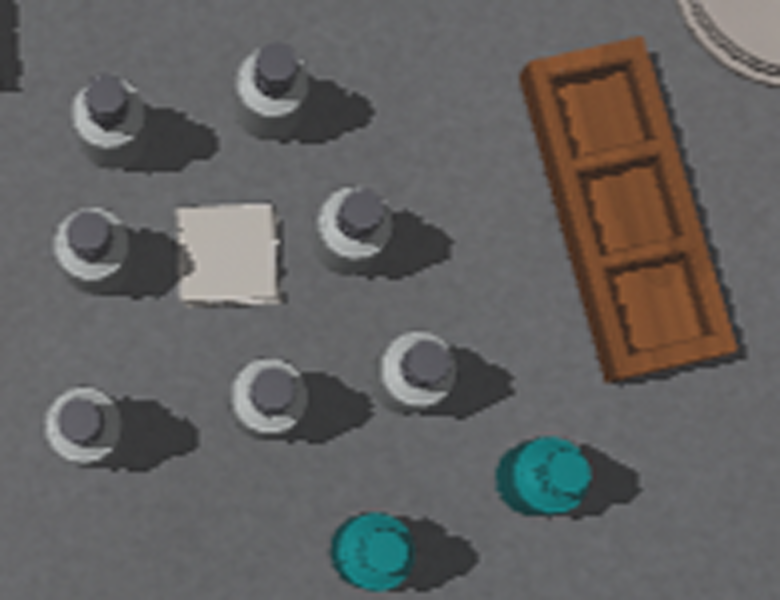

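```bash
cat > h.py <<'E'
import numpy as np,cv2
np.set_printoptions(precision=4,suppress=True)
def ray(cal,uv,z):
    K=cal["intrinsics"];T=cal["cam_to_world"]
    d=T[:3,:3]@np.linalg.solve(K,np.array([uv[0],uv[1],1.0]));o=T[:3,3]
    return (o+d*(z-o[2])/d[2])
def proj(cal,P):
    K=np.array(cal["intrinsics"]);T=np.array(cal["cam_to_world"])
    P=np.atleast_2d(P);c=(P-T[:3,3])@T[:3,:3];q=c@K.T
    return q[:,:2]/q[:,2:]
def circ(c,r,z,n=40):
    a=np.linspace(0,2*np.pi,n);return np.c_[c[0]+r*np.cos(a),c[1]+r*np.sin(a),np.full(n,z)]
def rect(c,yaw,w,h,z):
    p=np.array([[-w/2,-h/2],[w/2,-h/2],[w/2,h/2],[-w/2,h/2],[-w/2,-h/2]])
    R=np.array([[np.cos(yaw),-np.sin(yaw)],[np.sin(yaw),np.cos(yaw)]])
    q=p@R.T+np.array(c)[:2];return np.c_[q,np.full(5,z)]
def draw(im,cal,P,off,s,col):
    q=(proj(cal,P)-off)*s+s/2
    cv2.polylines(im,[np.round(q*8).astype(int).reshape(-1,1,2)],False,col,1,cv2.LINE_AA,3)
def down(yaw):
    # tool z down, y axis (jaw) at yaw
    y=np.array([np.cos(yaw),np.sin(yaw),0]);z=np.array([0,0,-1.]);return np.c_[np.cross(y,z),y,z]
E
python3 - <<'E'
from rig import arm
from h import *
c=arm.get_calibration("top")
for n,uv in dict(b0=(140+452/3.7,170+92/3.7),b1=(235+278/4,170+65/4),b2=(140+436/3.7,170+215/3.7),b3=(235+363/4,170+210/4),b4=(140+428/3.7,170+390/3.7),b5=(235+274/4,170+390/4),b6=(235+428/4,170+362/4)).items(): print(n,ray(c,uv,.106))
for uv in [(165,252),(75,313),(174,357)]: print('s',ray(c,(140+uv[0]/3.7,170+uv[1]/3.7),.106))
print('tub',ray(c,(140+165/3.7,170+322/3.7),.045))
print('blk',[ray(c,(235+u/4,170+v/4),.034) for u,v in [(523,66),(640,38),(742,350),(612,380)]])
E
```

```text
b0 [0.6319 0.0566 0.106 ]
b1 [ 0.6382 -0.0431  0.106 ]
b2 [0.5562 0.0768 0.106 ]
b3 [ 0.5468 -0.0775  0.106 ]
b4 [0.4516 0.0955 0.106 ]
b5 [ 0.4536 -0.0118  0.106 ]
b6 [ 0.4566 -0.099   0.106 ]
s [0.5572 0.2432 0.106 ]
s [0.5279 0.3006 0.106 ]
s [0.493  0.2439 0.106 ]
tub [0.5235 0.2602 0.045 ]
blk [array([ 0.6354, -0.201 ,  0.034 ]), array([ 0.6427, -0.2767,  0.034 ]), array([ 0.4425, -0.2979,  0.034 ]), array([ 0.4361, -0.2172,  0.034 ])]
```

```bash
cat > view.py <<'E'
from h import *
from rig import arm
import pickle
def view(P,name,z=.23):
    P=np.array(P); a=np.arctan2(P[1],P[0])
    R=down(a+np.pi/2); T=P-0.071*R[:2,0]
    arm.move_to([T[0],T[1],z],R); arm.sleep(.2)
    return shot(name)
def shot(name):
    c=arm.get_calibration("wrist"); im=arm.snapshot("wrist")[:,:,::-1].copy()
    cv2.imwrite(f"pics/{name}.png",im); pickle.dump(c,open(f"pics/{name}.pkl","wb"))
    return im,c
E
python3 - <<'E'
from view import *
view([.5235,.26],"w_tub"); view([.545,0],"w_bot"); view([.54,-.25],"w_blk")
print(arm.current_t())
E
```

```text
4.7167
```

View pics/w_tub.png

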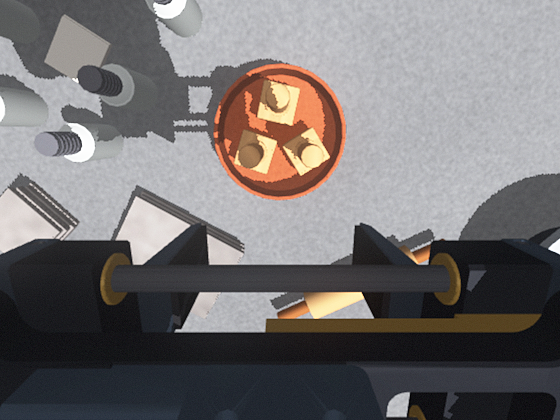

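View pics/w_bot.png

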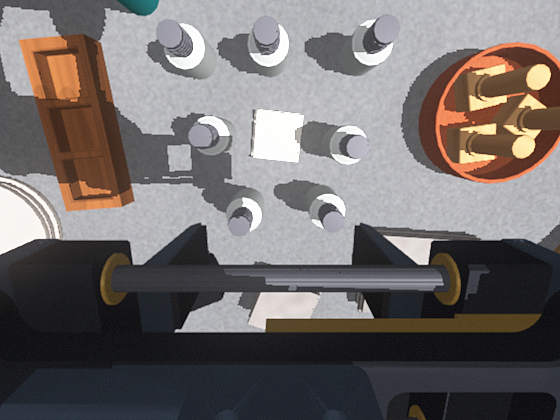

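View pics/w_blk.png

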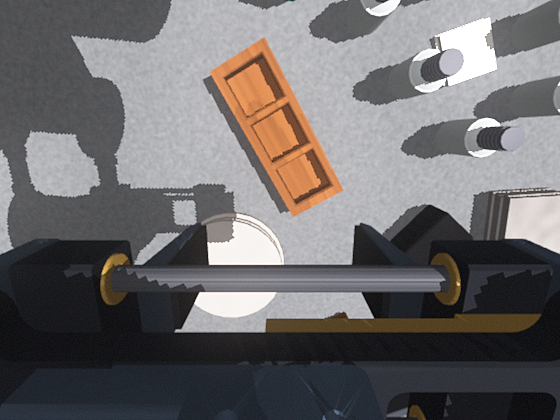

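The tub view shows the tub at (281,132) with stamps at (277,100), (254,151) and (306,150). The bottle view shows all seven bottles, and the block view shows the block at (276,127). Next are precise fits.

Run:
```python
import cv2
for n,(y0,y1,x0,x1),s in [("w_tub",(55,210,205,360),3.8),("w_blk",(30,225,200,350),3)]:
    im=cv2.imread(f"pics/{n}.png")[y0:y1,x0:x1]
    cv2.imwrite(f"pics/{n}_c.png",cv2.resize(im,None,fx=s,fy=s,interpolation=cv2.INTER_CUBIC))
```

```text
(no output)
```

View pics/w_tub_c.png

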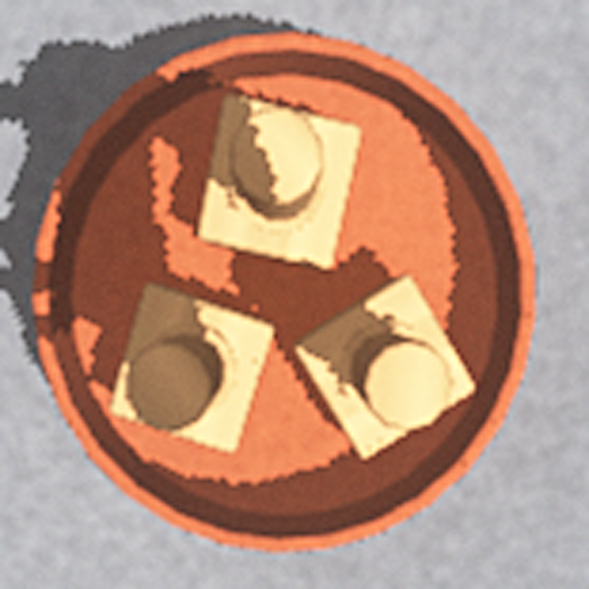

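View pics/w_blk_c.png

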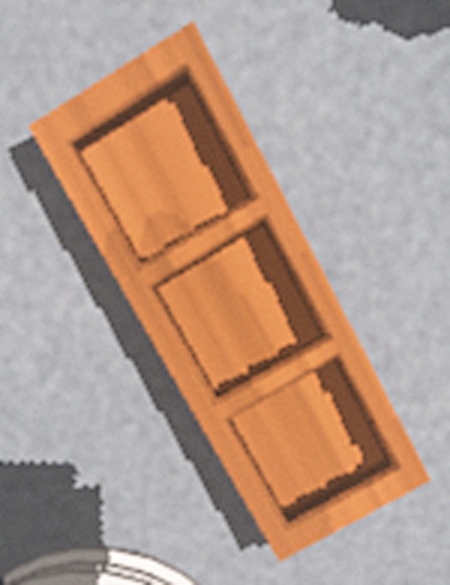

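```bash
cat > fit.py <<'E'
from h import *
import pickle
from scipy.optimize import least_squares
def px(l,s,o): return [(u/s-.5+.5/s+o[0],v/s-.5+.5/s+o[1]) for u,v in l]
def W(c,l,z): return np.array([ray(c,p,z)[:2] for p in l])
def fitrect(P,w,h):
    P=np.array(P)
    best=None
    for y0 in np.linspace(0,np.pi,9):
        f=lambda q:(rect(q[:2],q[2],w,h,0)[:4,:2]-P).ravel()
        r=least_squares(f,[*P.mean(0),y0])
        if best is None or r.cost<best.cost: best=r
    return best.x,np.sqrt(2*best.cost/8)
E
python3 - <<'E'
from fit import *
cb=pickle.load(open("pics/w_blk.pkl","rb")); ct=pickle.load(open("pics/w_tub.pkl","rb"))
B=W(cb,px([(31,127),(193,22),(430,480),(281,560)],3,(200,30)),.034)
print([np.linalg.norm(B[i]-B[(i+1)%4]) for i in range(4)])
bx=None
for PP in (B,np.roll(B,1,0),B[::-1],np.roll(B[::-1],1,0)):
    r=fitrect(PP,.202,.074)
    if bx is None or r[1]<bx[1]: bx=r
print("block",bx)
im=cv2.imread("pics/w_blk.png")[30:225,200:350];im=cv2.resize(im,None,fx=3,fy=3,interpolation=cv2.INTER_CUBIC)
q=bx[0];o=np.array([200,30])
draw(im,cb,rect(q[:2],q[2],.202,.074,.034),o,3,(255,0,0))
d=np.array([np.cos(q[2]),np.sin(q[2])])
for k in(-.062,0,.062): draw(im,cb,rect(q[:2]+k*d,q[2],.052,.052,.034),o,3,(0,255,0));print(q[:2]+k*d)
cv2.imwrite("pics/fb.png",im)
S=[[(228,93),(360,126),(333,269),(199,235)],[(148,284),(275,325),(237,453),(110,410)],[(408,277),(476,388),(363,460),(297,350)]]
im=cv2.imread("pics/w_tub.png")[55:210,205:360];im=cv2.resize(im,None,fx=3.8,fy=3.8,interpolation=cv2.INTER_CUBIC);o=np.array([205,55])
for s in S:
    P=W(ct,px(s,3.8,o),.036);bb=min([fitrect(P,.044,.044),fitrect(P[::-1],.044,.044)],key=lambda r:r[1]);q=bb[0];print("stamp",q[:2],np.degrees(q[2])%90,bb[1])
    draw(im,ct,rect(q[:2],q[2],.044,.044,.036),o,3.8,(255,0,0));draw(im,ct,circ(q,.012,.106),o,3.8,(0,255,0));draw(im,ct,circ(q,.012,.036),o,3.8,(0,255,0))
T=W(ct,px([(285,33),(285,551),(36,300),(536,285),(120,108),(450,108),(105,470),(460,475)],3.8,o),.045)
r=least_squares(lambda q:np.hypot(*(T-q[:2]).T)-.079,[.52,.26]);print("tub",r.x,r.fun)
for rr,z in((.079,.045),(.074,.045),(.074,.006)): draw(im,ct,circ(r.x,rr,z),o,3.8,(255,0,0))
cv2.imwrite("pics/ft.png",im)
E
```

```text
[np.float64(0.0730257910846048), np.float64(0.20166334967555277), np.float64(0.07279551273680507), np.float64(0.20094985637939056)]
block (array([ 0.5424, -0.2507,  0.0828]), np.float64(0.00048300133499520377))
[ 0.4806 -0.2559]
[ 0.5424 -0.2507]
[ 0.6042 -0.2456]
stamp [0.4941 0.2429] 13.841276508067935 0.0007862444815403163
stamp [0.5582 0.2429] 8.346762272129524 0.0006203257675873756
stamp [0.5304 0.2994] 59.1805479822092 0.0008810486222869462
tub [0.5278 0.2616] [ 0.0001 -0.0014 -0.001  -0.0007 -0.0023 -0.0025 -0.0015 -0.0019]
```

View pics/fb.png

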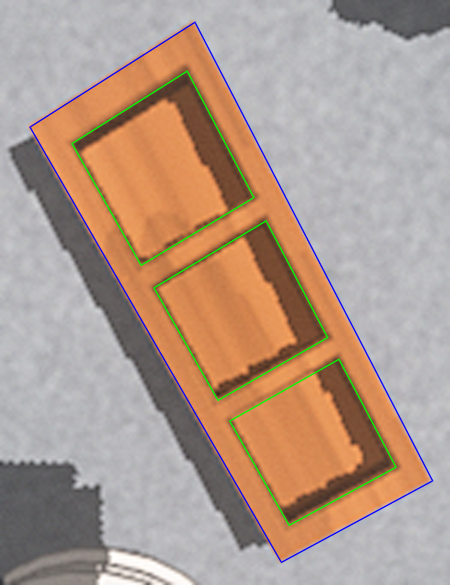

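View pics/ft.png

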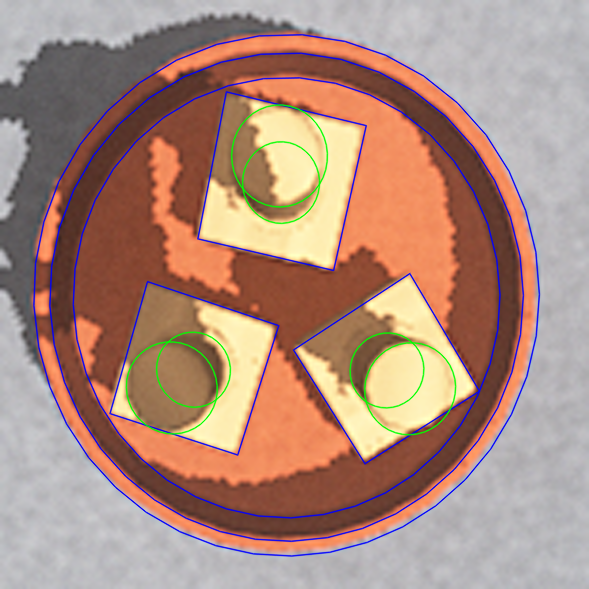

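```bash
cat > ops.py <<'E'
from view import *
TUB=np.array([.527,.2612]); BLK=np.array([.5424,-.2507]); BY=.0828
d=np.array([np.cos(BY),np.sin(BY)]); HOLES=[BLK-.062*d,BLK,BLK+.062*d]
def near(y,ref,period):  # y modulo period nearest ref
    return y+period*np.round((ref-y)/period)
def pick(xy,jaw,zt,open_=.05,zup=.2):
    R=down(jaw)
    arm.grip(open_)
    arm.move_to([xy[0],xy[1],zup],R)
    arm.move_l([xy[0],xy[1],zt],feed=.15)
    arm.grip(.0); w=arm.current_width()
    arm.move_l([xy[0],xy[1],zup],feed=.15)
    arm.sleep(.1)
    print("pick w",w,arm.current_width(),"F",arm.current_force(),"t",arm.current_t())
def hover(xy,jaw,z=.2):
    arm.move_to([xy[0],xy[1],z],down(jaw)); arm.sleep(.1)
    print("hover w",arm.current_width(),"F",arm.current_force(),arm.current_ee_pos())
def lower(xy,zt,pre=.02,open_=.05,zup=.2,fmax=12):
    f0=arm.current_force()[2]
    arm.move_l([xy[0],xy[1],zt+pre],feed=.12)
    z=zt+pre
    while z>zt+1e-6:
        z=max(zt,z-.003); arm.move_l([xy[0],xy[1],z],feed=.04)
        f=arm.current_force()
        if abs(f[2]-f0)>fmax or np.hypot(f[0],f[1])>15: print("contact at",z-zt,f,f0); break
    print("low F",arm.current_force(),"w",arm.current_width())
    return z
def release(xy,open_=.05,zup=.2):
    arm.grip(open_); arm.move_l([xy[0],xy[1],zup],feed=.2); print("t",arm.current_t())
STAMPS=[((.4941,.2429),13.84),((.5582,.2429),8.35),((.5304,.2994),59.18)]
def stamp_jaws(i,h):
    (x,y),s=STAMPS[i]
    jp=np.arctan2(y,x)+np.pi/2
    delta=near(BY-np.radians(s),0,np.pi/2)
    return jp,jp+delta
E
python3 - <<'E'
from ops import *
i,h=0,0
jp,jl=stamp_jaws(i,h); print(np.degrees([jp,jl]),arm.solve_ik([*HOLES[h],.2],down(jl)))
pick(STAMPS[i][0],jp,.067)
shot("held0")
hover(HOLES[h],jl); shot("held1")
E
```

```text
[116.1788 107.0829] [ -34.3107   22.6697   89.5724   -0.       67.7579 -141.3936]
pick w 0.02339206660561172 0.02346310108721588 F [ 0.0838  0.9757 -0.9879] t 10.1167
hover w 0.023638325568161242 F [-1.0897  0.5976 -0.4564] [ 0.481 -0.255  0.2  ]
```

View pics/held1.png

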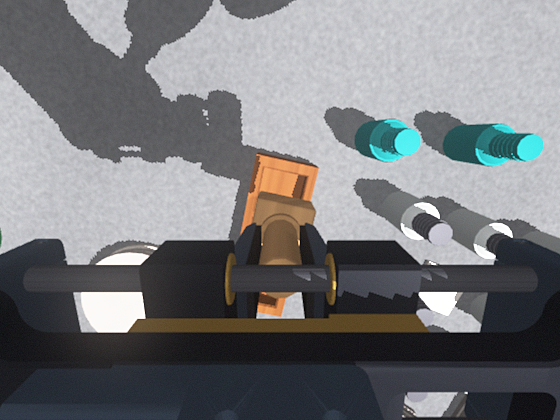

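```bash
cat >> ops.py <<'E'
def overlay(name,out,xy,yaw,zu,x0=200,y0=150,x1=370,y1=300,s=4):
    c=pickle.load(open(f"pics/{name}.pkl","rb"));im=cv2.resize(cv2.imread(f"pics/{name}.png")[y0:y1,x0:x1],None,fx=s,fy=s,interpolation=cv2.INTER_CUBIC);o=np.array([x0,y0])
    draw(im,c,rect(xy,yaw,.044,.044,zu),o,s,(255,0,0));draw(im,c,rect(xy,yaw,.044,.044,zu+.03),o,s,(0,255,0))
    for h in HOLES: draw(im,c,rect(h,BY,.052,.052,.034),o,s,(255,255,0))
    draw(im,c,rect(BLK,BY,.202,.074,.034),o,s,(0,0,255))
    cv2.imwrite(f"pics/{out}.png",im)
E
python3 - <<'E'
from ops import *
p=arm.current_ee_pos(); overlay("held1","ov1",p[:2],BY,p[2]-.061)
E
```

```text
(no output)
```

View pics/ov1.png

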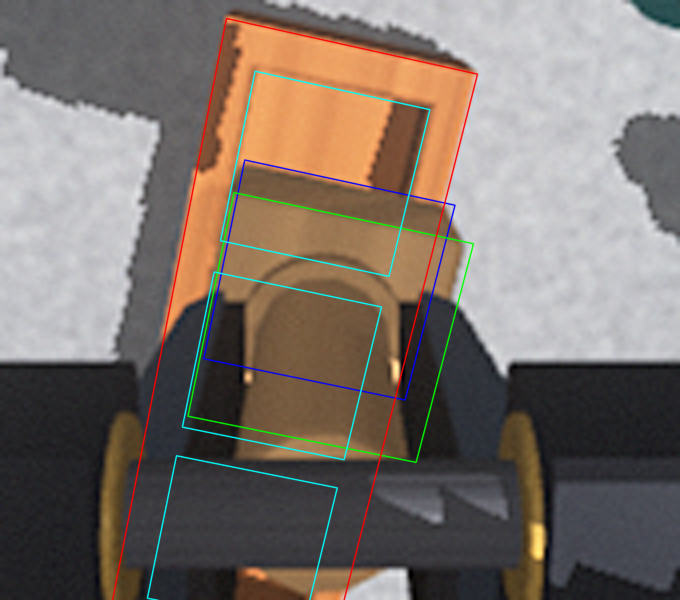

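Run:
```python
from ops import *
h=0
lower(HOLES[h],.0735); release(HOLES[h])
i,h=1,1
jp,jl=stamp_jaws(i,h)
pick(STAMPS[i][0],jp,.067)
hover(HOLES[h],jl); shot("held2"); p=arm.current_ee_pos(); overlay("held2","ov2",p[:2],BY,p[2]-.061)
```

```text
low F [0.5371 0.7626 0.0721] w 0.023620207067430933
t 16.3
pick w 0.023581061537165254 0.023399905290338033 F [-0.1679 -0.0576 -0.9018] t 21.0417
hover w 0.023179545997634953 F [-0.9139  0.8665 -0.8008] [ 0.5428 -0.2498  0.2   ]
```

View pics/ov2.png

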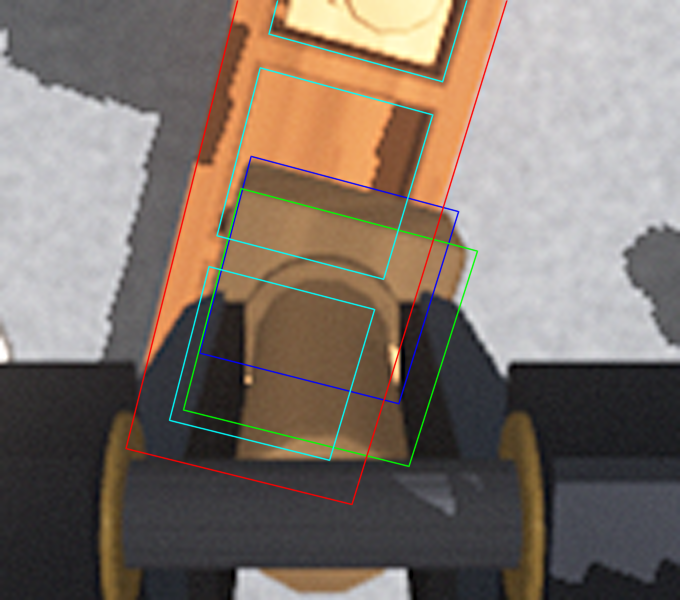

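The first stamp looks seated and the second is aligned within about 3°. Continuing.

Run:
```python
from ops import *
h=1
lower(HOLES[h],.0735); release(HOLES[h])
i,h=2,2
jp,jl=stamp_jaws(i,h)
pick(STAMPS[i][0],jp,.067)
hover(HOLES[h],jl); shot("held3"); p=arm.current_ee_pos(); overlay("held3","ov3",p[:2],BY,p[2]-.061)
```

```text
low F [-0.2386 -0.1461 -1.8698] w 0.023549527269598303
t 27.1583
pick w 0.023373030840060583 0.023537716620080914 F [-0.4373  0.0536 -0.504 ] t 32.05Traceback (most recent call last):
  File "<stdin>", line 7, in <module>
  File "ops.py", line 16, in hover
    arm.move_to([xy[0],xy[1],z],down(jaw)); arm.sleep(.1)
    ~~~~~~~~~~~^^^^^^^^^^^^^^^^^^^^^^^^^^^
rig.Unreachable: the arm cannot take that pose within its joint ranges
```

Run:
```python
from ops import *
i,h=2,2
jp,jl=stamp_jaws(i,h); print(np.degrees([jp,jl]),arm.current_joint_positions())
for k in (-1,0,1,2):
    j=jl+k*np.pi/2; q=arm.solve_ik([*HOLES[h],.2],down(j)); print(k,np.degrees(j),q)
```

```text
[119.4438 155.0079] [ 23.8277  27.8128  80.5269  -0.0019  71.763  -95.6145]
-1 65.00793373600837 [-27.3626  31.2138  73.9497  -0.      74.8364 -92.3705]
0 155.00793373600837 None
1 245.00793373600837 [-27.3626  31.2138  73.9497  -0.      74.8364  87.6295]
2 335.00793373600834 [-27.3626  31.2138  73.9497  -0.      74.8364  -2.3705]
```

Run:
```python
from ops import *
i,h=2,2
jl=stamp_jaws(i,h)[1]-np.pi/2
hover(HOLES[h],jl); shot("held3"); p=arm.current_ee_pos(); overlay("held3","ov3",p[:2],BY,p[2]-.061)
```

```text
hover w 0.023640398407675088 F [-0.4212  0.2137 -0.5373] [ 0.6045 -0.2446  0.2   ]
```

View pics/ov3.png

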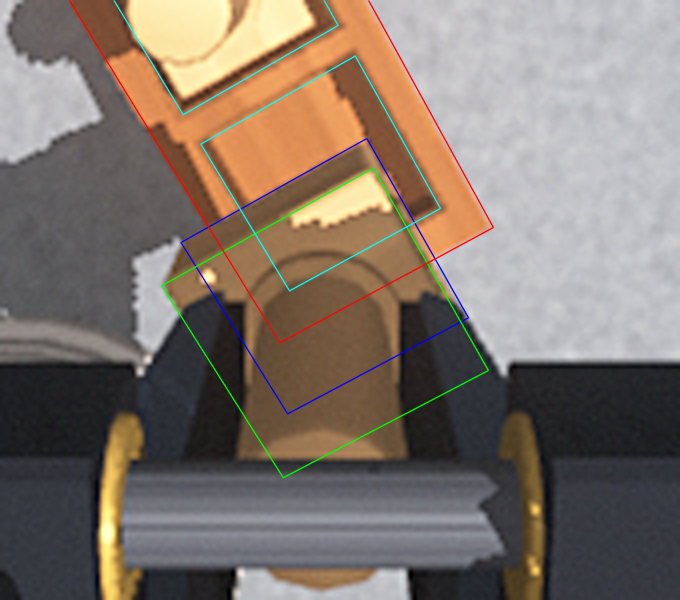

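Run:
```python
from ops import *
h=2
lower(HOLES[h],.0735); release(HOLES[h])
view([.54,-.25],"w_blk2"); view([.545,0],"w_bot2")
cv2.imwrite("pics/top2.png",arm.snapshot("top")[:,:,::-1]); print(arm.current_t())
im=cv2.imread("pics/w_blk2.png")[30:225,200:350];im=cv2.resize(im,None,fx=3,fy=3,interpolation=cv2.INTER_CUBIC);c=pickle.load(open("pics/w_blk2.pkl","rb"));o=np.array([200,30])
for h in HOLES: draw(im,c,rect(h,BY,.044,.044,.042),o,3,(255,0,0));draw(im,c,circ(h,.012,.112),o,3,(0,255,0))
cv2.imwrite("pics/w_blk2c.png",im)
```

```text
low F [ 0.5462 -0.8736 -0.7611] w 0.02364391127686178
t 38.35
40.2833
```

View pics/w_blk2c.png

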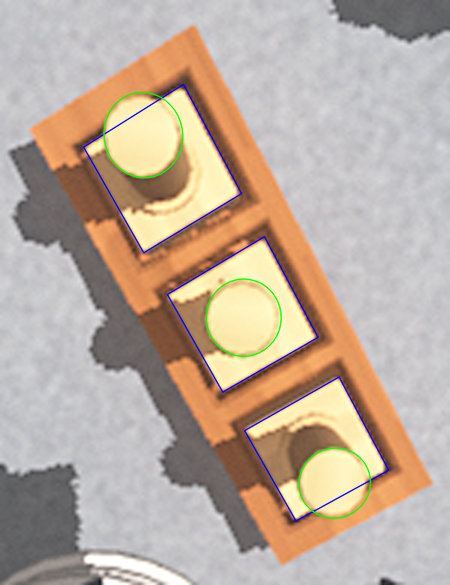

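View pics/w_bot2.png

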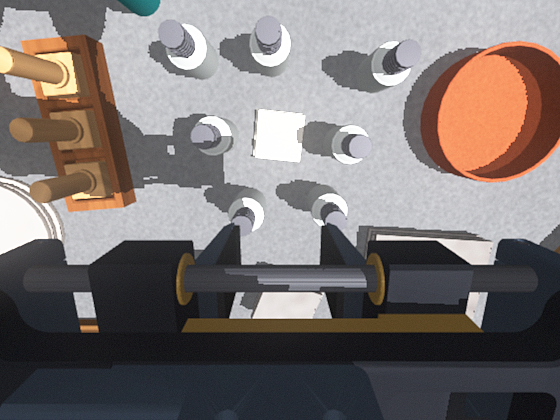

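The stamps are seated to within about 1 mm. One bottle has been knocked: its cap moved from (383,28) to (406,52). Now I'll fit the caps.

```bash
cat >> ops.py <<'E'
def bover(name,out,pts,x0,y0,x1,y1,s):
    c=pickle.load(open(f"pics/{name}.pkl","rb"));im=cv2.resize(cv2.imread(f"pics/{name}.png")[y0:y1,x0:x1],None,fx=s,fy=s,interpolation=cv2.INTER_CUBIC);o=np.array([x0,y0])
    for p in pts:
        draw(im,c,circ(p,.022,0),o,s,(255,0,0));draw(im,c,circ(p,.022,.064),o,s,(0,255,0));draw(im,c,circ(p,.012,.106),o,s,(0,0,255))
    cv2.imwrite(f"pics/{out}.png",im)
E
python3 - <<'E'
from ops import *
c=pickle.load(open("pics/w_bot2.pkl","rb"))
px=dict(b0=(334,212),b1=(242,213),b2=(355,146),b3=(204,134),b4=(406,52),b5=(268,30),b6=(175,34))
pts={k:ray(c,v,.106)[:2] for k,v in px.items()}
for k,v in pts.items(): print(k,v)
bover("w_bot2","bo2",pts.values(),150,0,430,230,2.8)
E
```

```text
b0 [0.627  0.0546]
b1 [ 0.6279 -0.0423]
b2 [0.5589 0.0724]
b3 [ 0.5471 -0.0768]
b4 [0.4744 0.1139]
b5 [ 0.4562 -0.0128]
b6 [ 0.4592 -0.097 ]
```

View pics/bo2.png

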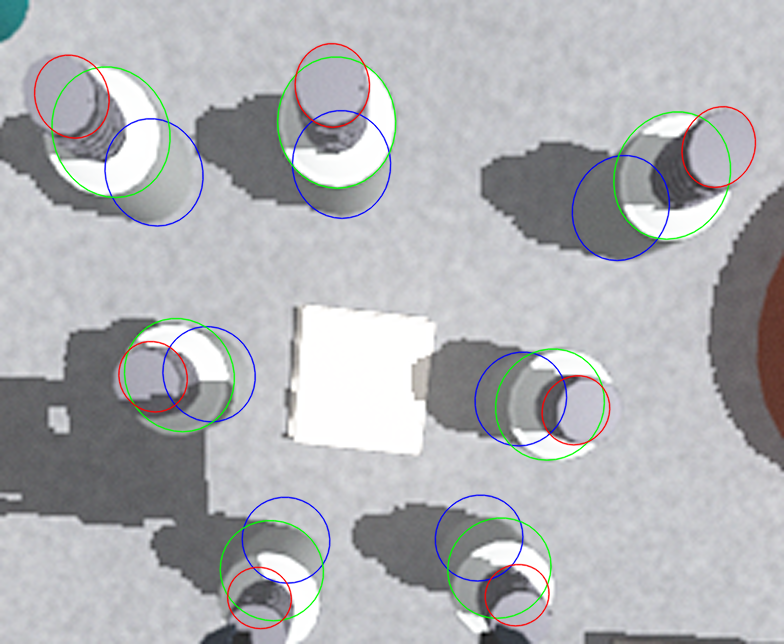

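Run:
```python
from ops import *
view([.515,.093],"va",.2);view([.627,.005],"vb",.2);view([.485,-.06],"vc",.2)
print(arm.current_t())
for n,(x0,y0,x1,y1) in dict(va=(160,20,400,220),vb=(180,20,380,220),vc=(180,20,400,220)).items():
    im=cv2.imread(f"pics/{n}.png")[y0:y1,x0:x1]; cv2.imwrite(f"pics/{n}c.png",cv2.resize(im,None,fx=3,fy=3,interpolation=cv2.INTER_CUBIC))
```

```text
42.9
```

View pics/vac.png

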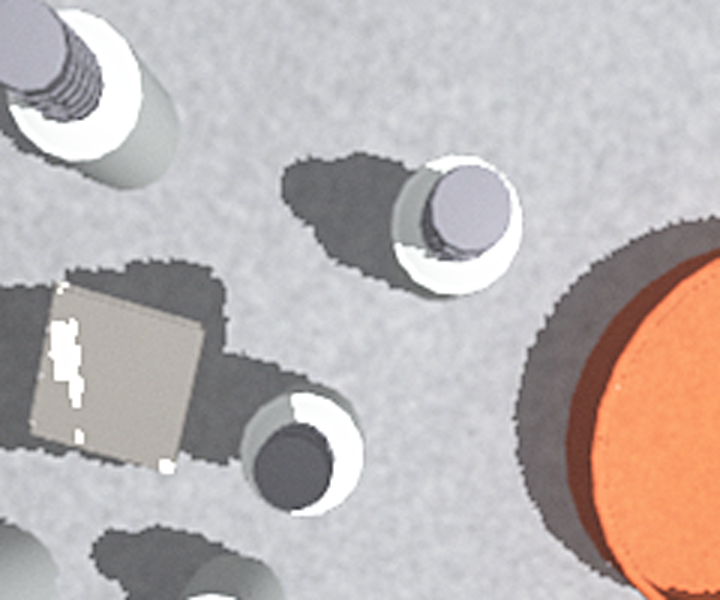

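View pics/vbc.png

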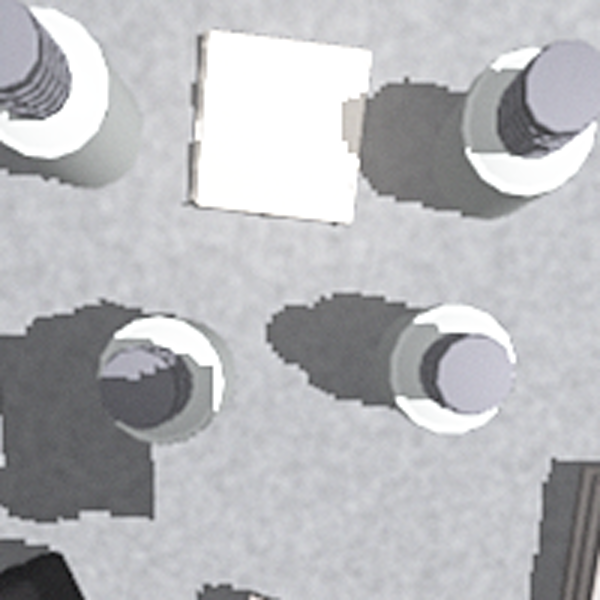

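View pics/vcc.png

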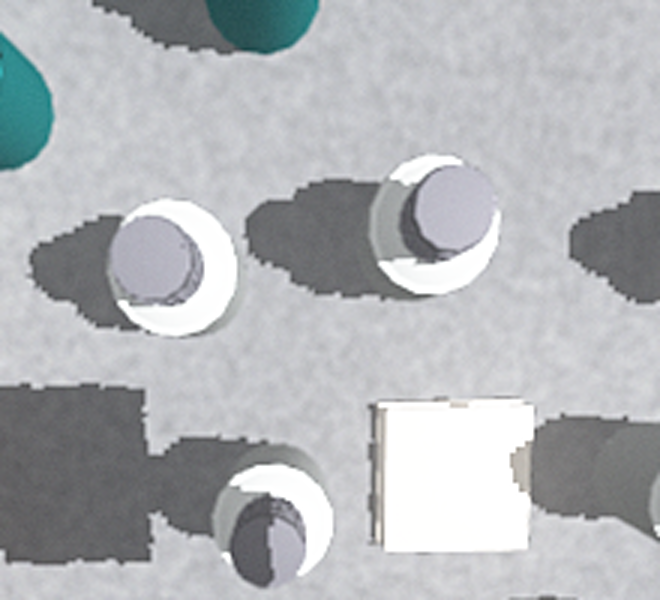

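Run:
```python
from ops import *
from fit import px
D=dict(va=((160,20,400,220),dict(b4=((471,207),(457,225)),b2=((294,468),(302,453)))),
vb=((180,20,380,220),dict(b0=((476,373),(452,369)),b1=((142,387),(161,379)))),
vc=((180,20,400,220),dict(b5=((456,208),(435,224)),b6=((152,258),(172,267)),b3=((270,542),(273,522)))))
out={}
for n,(b,q) in D.items():
    c=pickle.load(open(f"pics/{n}.pkl","rb"));pp=[]
    for k,(t,s) in q.items():
        a=ray(c,px([t],3,b[:2])[0],.106)[:2];e=ray(c,px([s],3,b[:2])[0],.064)[:2];print(k,a,e)
        out[k]=(a+e)/2;pp.append(out[k])
    bover(n,n+"o",pp,*b,3)
pickle.dump(out,open("bot.pkl","wb"))
a=[cv2.imread(f"pics/{n}o.png")[:600,:600] for n in("va","vb","vc")]
cv2.imwrite("pics/abc.png",cv2.resize(np.hstack(a),(800,267*1),interpolation=cv2.INTER_AREA))
```

```text
b4 [0.4751 0.1156] [0.475  0.1161]
b2 [0.5575 0.0778] [0.5585 0.0777]
b0 [0.6365 0.0569] [0.6369 0.0568]
b1 [ 0.6415 -0.0427] [ 0.6412 -0.0435]
b5 [ 0.4561 -0.0127] [ 0.4556 -0.0123]
b6 [ 0.4589 -0.1005] [ 0.4584 -0.1006]
b3 [ 0.5462 -0.0778] [ 0.5487 -0.0785]
```

View pics/abc.png

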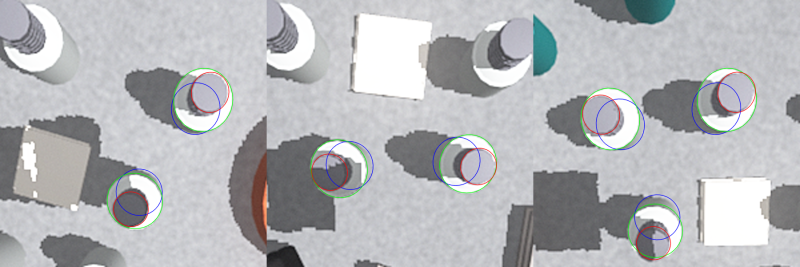

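```bash
cat >> ops.py <<'E'
J=np.arctan2(TUB[1],TUB[0])+np.pi/2
SLOT=[TUB]+[TUB+.049*np.array([np.cos(J+k*np.pi/3),np.sin(J+k*np.pi/3)]) for k in range(6)]
def take(b,slot):
    xy=pickle.load(open("bot.pkl","rb"))[b]
    pick(xy,np.arctan2(xy[1],xy[0])+np.pi/2,.074)
    hover(SLOT[slot],J); shot(f"hold_{b}")
    cv2.imwrite("pics/hc.png",cv2.resize(cv2.imread(f"pics/hold_{b}.png")[60:320,120:440],None,fx=2,fy=2))
def put(slot):
    z=lower(SLOT[slot],.0805); release(SLOT[slot],open_=.037)
E
python3 - <<'E'
from ops import *
print(np.degrees(J),SLOT[1:],[arm.solve_ik([*s,.2],down(J)) is not None for s in SLOT])
take("b4",0)
E
```

```text
116.3646561717114 [array([0.5052, 0.3051]), array([0.4781, 0.2643]), array([0.4999, 0.2204]), array([0.5488, 0.2173]), array([0.5759, 0.2581]), array([0.5541, 0.302 ])] [True, True, True, True, True, True, True]
pick w 0.023826926852847537 0.023729956940486643 F [ 0.181  -0.5386 -1.367 ] t 46.55
hover w 0.02338490348147368 F [-0.4583 -0.3246 -1.0444] [0.5267 0.2605 0.1997]
```

View pics/hc.png

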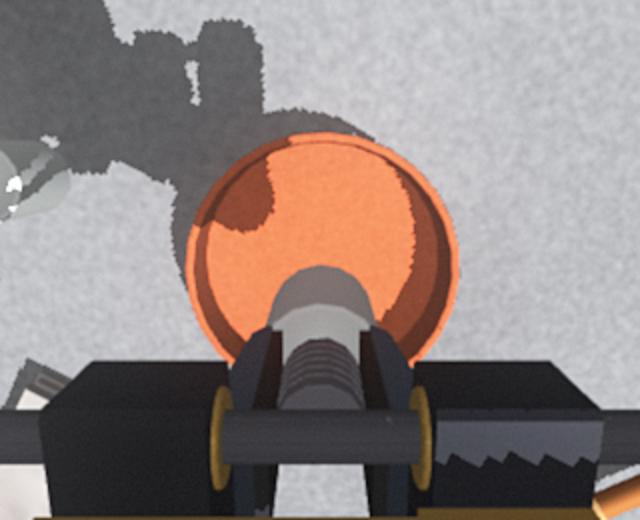

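Run:
```python
from ops import *
put(0)
take("b2",1)
put(1)
shot("after2")
take("b5",2)
```

```text
low F [-0.0161 -0.1094 -2.3593] w 0.023192386557791326
t 51.275
pick w 0.023475573696563074 0.023321832555398287 F [-0.2331 -0.0274 -0.6077] t 55.0667
hover w 0.023395813631931446 F [-0.2478  0.3395 -1.7777] [0.5059 0.3037 0.1999]
low F [-0.4078  0.9182 -1.9771] w 0.023416985293182178
t 60.0417
pick w 0.023412003059998618 0.023272760672974097 F [ 0.2138  0.2533 -1.2445] t 64.3417
hover w 0.02353126406520817 F [ 1.1055 -0.7194 -0.4918] [0.4784 0.263  0.2   ]
```

View pics/hc.png

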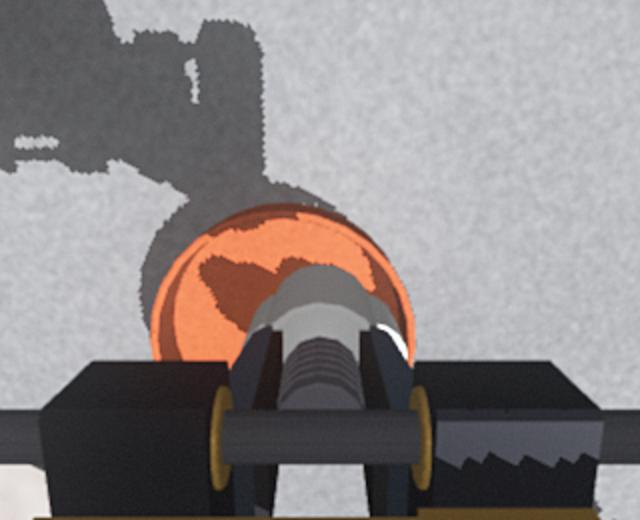

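View pics/hold_b2.png

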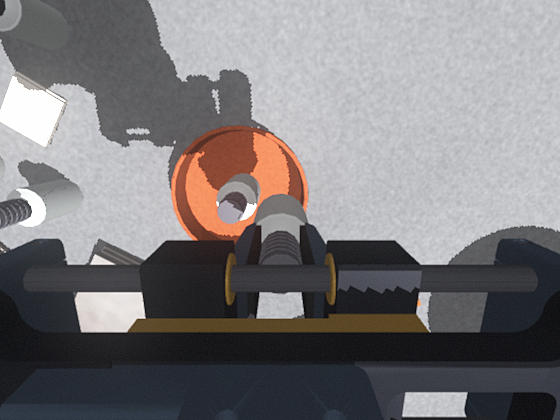

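The held bottles look the same in each frame. I'll place b5, then measure the cluster.

```bash
cat >> ops.py <<'E'
def tubview(n,slots):
    view(TUB,n,.23); c=pickle.load(open(f"pics/{n}.pkl","rb"));x0,y0,x1,y1,s=200,50,365,215,3.6
    bover(n,n+"c",[SLOT[k] for k in slots],x0,y0,x1,y1,s); im=cv2.imread(f"pics/{n}c.png")
    draw(im,c,circ(TUB,.079,.045),np.array([x0,y0]),s,(255,0,255)); cv2.imwrite(f"pics/{n}c.png",im)
E
python3 - <<'E'
from ops import *
put(2); tubview("t3",[0,1,2]); print(arm.current_t())
E
```

```text
low F [ 0.4847 -0.0688 -0.6941] w 0.02336145859035126
t 69.4667
70.2667
```

View pics/t3c.png

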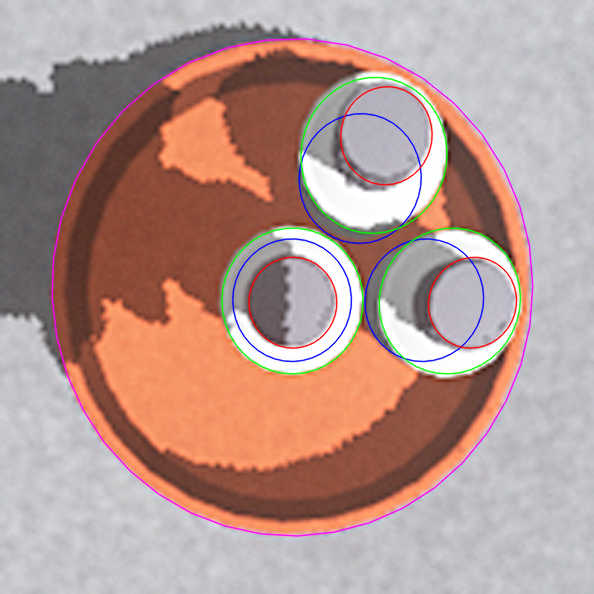

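Run:
```python
from ops import *
im=arm.snapshot("top")[:,:,::-1].copy(); c=arm.get_calibration("top"); s=3.5;o=np.array([235,170])
im=cv2.resize(im[170:325,235:430],None,fx=s,fy=s,interpolation=cv2.INTER_CUBIC)
b=pickle.load(open("bot.pkl","rb"))
for k in("b0","b1","b3","b6"):
    draw(im,c,circ(b[k],.012,.106),o,s,(0,0,255));draw(im,c,circ(b[k],.022,.0),o,s,(255,0,0))
cv2.imwrite("pics/tp3.png",im)
```

```text
(no output)
```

View pics/tp3.png

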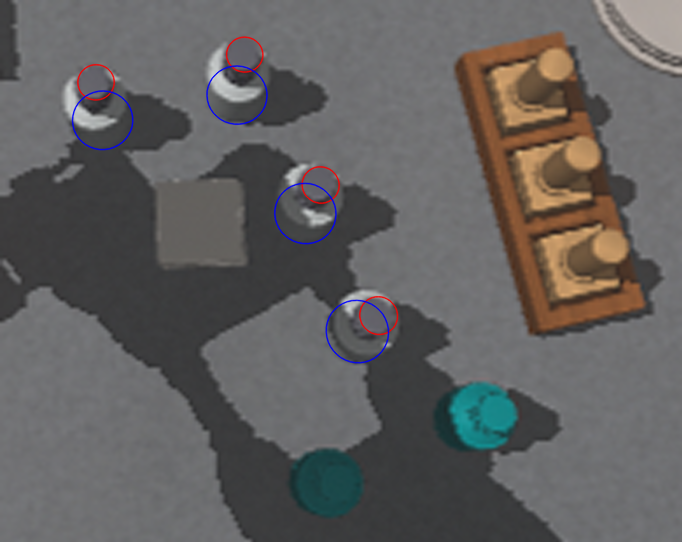

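The remaining bottles haven't moved and the stamps are still in the block. Next ones.

Run:
```python
from ops import *
take("b6",3)
```

```text
pick w 0.0233421282182659 0.023196910118117156 F [-0.4262  0.5226 -1.0749] t 74.875
hover w 0.023292244777041334 F [-0.4228 -0.4789 -0.943 ] [0.5001 0.2191 0.2   ]
```

View pics/hc.png

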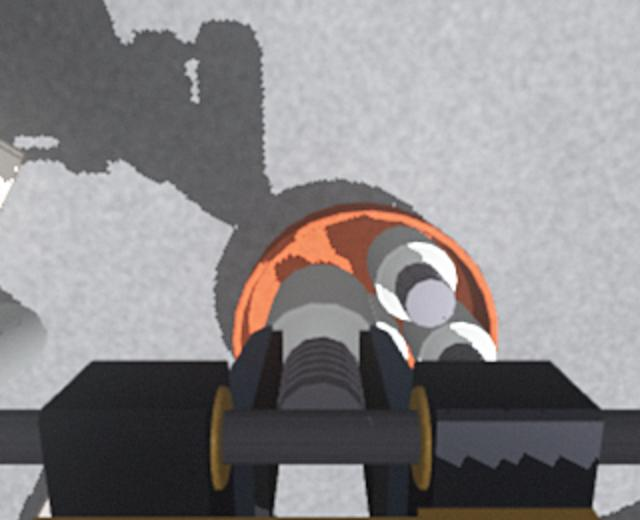

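Run:
```python
from ops import *
put(3); take("b3",4)
```

```text
low F [-0.6181 -0.6301 -1.0372] w 0.02366364114146559
t 80.15
pick w 0.02345316028142531 0.02372341704825109 F [-0.334  -0.4393 -1.31  ] t 84.3333
hover w 0.023632410759454835 F [ 0.9723  0.2726 -2.2364] [0.5492 0.2159 0.2   ]
```

View pics/hc.png

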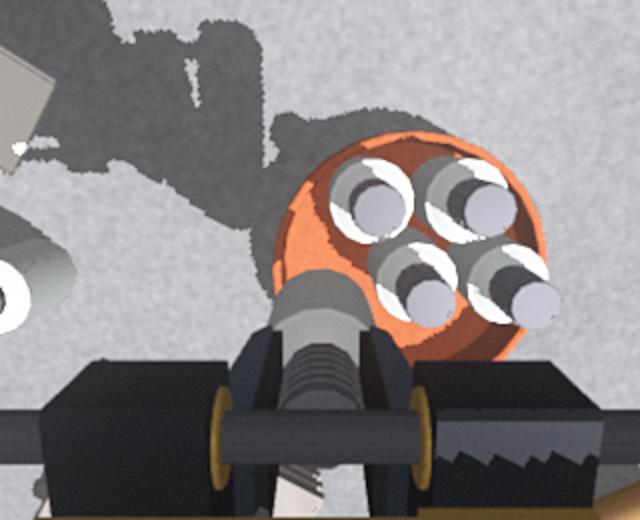

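Run:
```python
from ops import *
put(4); take("b0",5)
```

```text
low F [-0.0908  0.7409 -1.1259] w 0.02324631348386937
t 89.5167
pick w 0.023370564546700112 0.02372278343339448 F [ 0.6377  0.1496 -0.8211] t 93.3
hover w 0.023700870959683457 F [-0.2907 -0.7319 -1.625 ] [0.5764 0.257  0.1999]
```

View pics/hc.png

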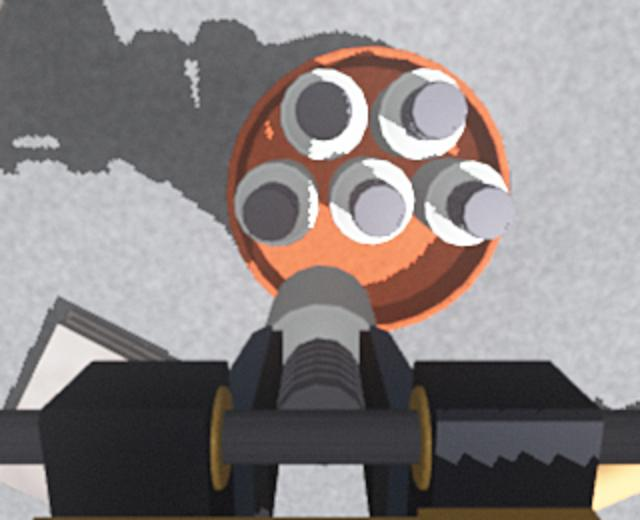

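Run:
```python
from ops import *
put(5); tubview("t6",range(6)); take("b1",6)
```

```text
low F [-0.3055  0.0249 -1.2597] w 0.023557917833782614
t 98.2083
pick w 0.02379114556183732 0.02342386358193715 F [ 1.1666 -0.2849 -1.417 ] t 103.075
hover w 0.023164560219798867 F [-0.4349 -0.5642 -1.2504] [0.5548 0.3008 0.2   ]
```

View pics/hc.png

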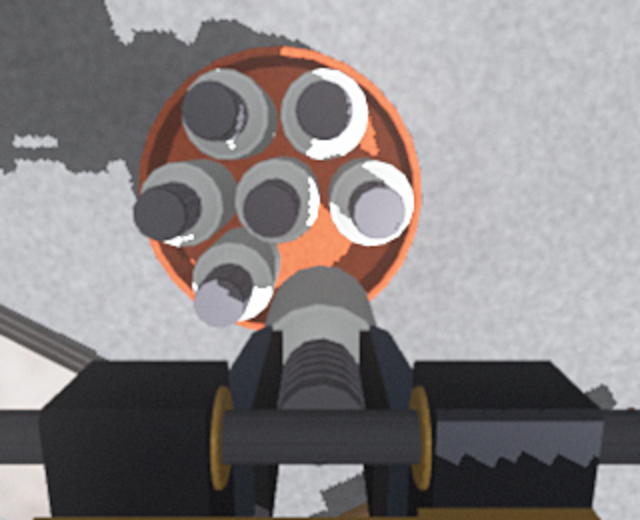

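View pics/t6c.png

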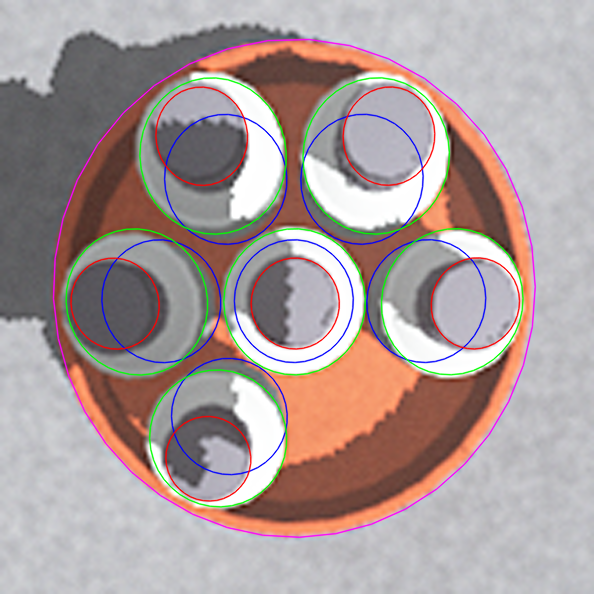

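Run:
```python
from ops import *
put(6); tubview("t7",range(7)); view([.54,-.25],"w_blk7"); arm.sleep(.2)
cv2.imwrite("pics/top7.png",arm.snapshot("top")[:,:,::-1]); print(arm.current_t())
im=cv2.imread("pics/w_blk7.png")[30:225,200:350];im=cv2.resize(im,None,fx=3,fy=3,interpolation=cv2.INTER_CUBIC);im=cv2.copyMakeBorder(im,0,594-im.shape[0] if im.shape[0]<594 else 0,0,0,cv2.BORDER_CONSTANT)
cv2.imwrite("pics/fin.png",cv2.resize(np.hstack([cv2.imread("pics/t7c.png")[:594],im[:594]]),None,fx=.75,fy=.75,interpolation=cv2.INTER_AREA))
```

```text
low F [ 0.7     0.1187 -2.5415] w 0.02312877496531509
t 108.4667
111.5833
```

View pics/fin.png

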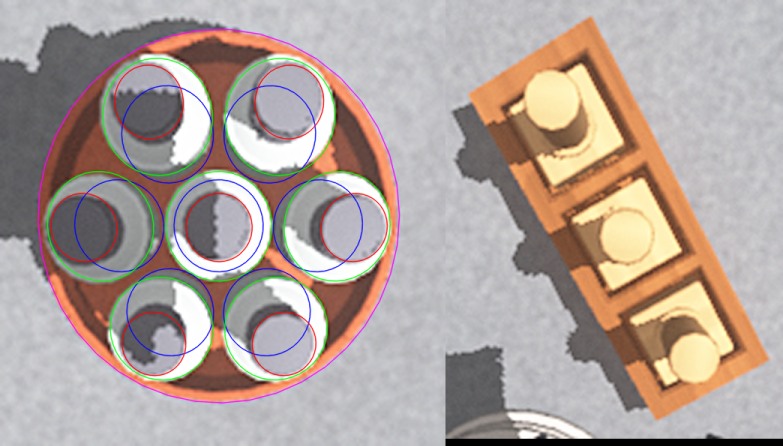

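View pics/top7.png

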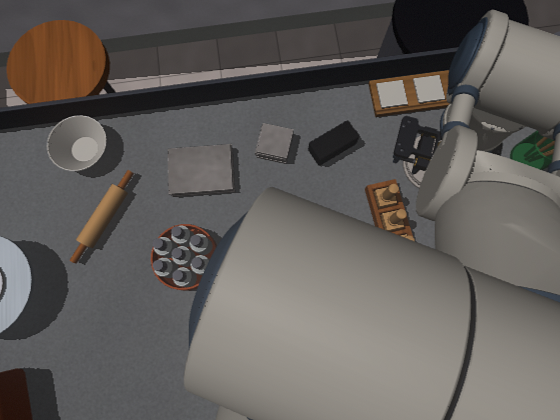

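The seven bottles fill the seven slots, all three stamps are seated, and the bystanders visible in the top view haven't moved. Handing in.

Run:
```python
from rig import arm
print(arm.current_force(),arm.current_ee_pos()); arm.sign_off()
```

```text
[-0.40123033 -0.10756154  0.33981529] [ 0.60444278 -0.27976077  0.22996701]
the job is handed in; nothing more can be done
```

I put the three stamps, handle up, into the three pockets of the empty block, then packed all seven white bottles upright in the tub, one in the middle and six around it. I handed in at about 112 s of the 208 s; the hand-in gave no verdict.

- **Stamps:** the overlay right after placing showed all three within about 1 mm of their pocket centres at the expected depth. The last picture shows them still seated.
- **Bottles:** the final overlay of all seven matched the planned positions to about 1–2 mm, upright on the tub floor.
- **Disturbances:** one bottle was knocked aside early in the run; I measured it again before picking it up. I saw no sign of a slackened grip. One bottle sat about 2 mm differently in the gripper and still landed on its slot.
- **Clearance:** at hand-in the gripper was clear at 0.23 m and the force reading was about zero.
- **Not checked:** the arm hid the third stamp and the white tile in the last top view, so I relied on the wrist camera for the stamp. I did not look at the tile again after the bottles near it were lifted. I compared the other bystanders only by eye.
- **Small disagreements:** the top camera was about 1 pixel off from the wrist camera. The tub rim measured about 1.5 mm smaller in radius than stated. Neither affected the result.

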